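# Plug the grow-lamp frame into the germination tier and switch it on

## Robot

A 6-joint arm with a two-finger parallel gripper is mounted at the origin on a cart in front of the work surface, level with it; the furniture and walls round the work are solid. World frame = base frame: x ahead of the robot, y to its left, z up, the work surface at z = 0. Lengths are in m, angles in degrees, forces in N, time in s.
With the tool pointing down it reaches from about 0.325 to 0.775 m from the base axis. Payload 5.5 kg.
Tool frame: the origin (TCP) lies at the centre of the arm's flange, where the gripper is bolted on; the fingertips stand 182 mm ahead of it and the grasp point (between the pads) lies 163 mm ahead of it; z points along the fingers, y is the direction in which the jaws open and shut (so a half turn about z gives the same grasp; the last joint's range is limited). The gripper opens to 88 mm and grips with 3 to 60 N. Pads are 20 mm wide; open, the fingers measure 115 mm over their backs; the gripper's body (75 mm by 178 mm) begins 61 mm behind the grasp point.
Start: joints at [-79.28, 5.22, 70.514, -0, 104.267, -3.249], TCP at [0.145, -0.582, 0.405] pointing down, gripper open.
Joint ranges: [-164.24, 164.24], [-49.07, 125.15], [9.68, 141.18], [-86.29, 266.29], [3.28, 154.24], [-151.56, 151.56]. Speed limits (degrees/s): [147.25, 147.25, 172.46, 180, 180, 180].

## Interface

Orientations are given as [roll, pitch, yaw] about the fixed x, y, z axes, in that order (R = Rz(yaw) Ry(pitch) Rx(roll)).
In Python, from station import r gives the robot as it stands. The module is installed in compiled form; this text tells all that it offers. Calls block until the motion is done:
- r.reach(position, orientation): joint-space move of the TCP to a pose.
- r.servo_line(position, rotation=None, speed=0.15): straight line of the TCP; rotation=None keeps the orientation; speed is the mean speed in m/s.
- r.move_joints(angles): joint-space move.
- r.let_go() and r.grab(squeeze=None): open the fingers fully, or close them until they stop; squeeze is the grip in N (None keeps the last).
- r.wait(seconds).
- r.inverse_kinematics(position, orientation): joint angles nearest the present ones, or None.
- r.sense(): the state.
- r.snapshot(name): name is "scene" or "top" or "wrist"; returns a dict with "frame" (480x640x3 uint8, red, green, blue), "fx", "fy", "cx", "cy" (pixels), "dist_coeffs" ([k1, k2, p1, p2, k3] as OpenCV has them; the pictures are not rectified), "R" (3x3) and "t" (3): a world point X has camera coordinates R X + t. Camera axes: x right, y down, z forward; pixel columns grow to the right and rows downward; lengths in m; the calibration is good to about 2 mm. A picture is of the moment at which its call begins. There is no depth.
A pose or a line that the arm cannot do raises r.IKError and nothing moves.
- r.hand_in(): hands the job in, once; it reports no verdict.
The state is a dict: "clock": time; "joints": joint angles; "joint_vel": joint speeds; "joint_torque": joint torques, N m; "tcp_pos": TCP position; "orientation": TCP orientation; "contact_force": force on the tool from outside, world axes, zero at the start; "torque": the same for the moment, N m; "opening": finger opening in m.
Only numpy, scipy, OpenCV 4.12 (cv2) and the standard library are available. Lean on these libraries where they do the work, as an engineer would, in place of code of your own. Each camera call takes 0.05 s, during which the arm holds its last target.

## Task

Pick up the grow-lamp frame, the one with the black carrying handle, and stack it on the germination tier, so that all four of its corner posts are fully down in the blue cups and it sits level. Then slide the orange switch on the lamp base across to the green dot. Leave the two vials and the wash bottle beside the work standing where they are.

Things in the scene. Friction and masses are not known exactly. Their poses are not given: they have to be found in the camera images.
- lamp_handle (a point): Centre of the handle bar of the loose grow-lamp frame (0.28 to 0.49 kg), 104 mm above its feet. Black bar 16 mm wide (its x), 92 mm long (its y), 14 mm high, on the frame's vertical centre line; gap of 29 mm under it to the white deck, 116 mm (x) by 146 mm (y), 8 mm thick, lamp panel below. It fits either way round (half turn).
- lamp_feet (a point): Middle of the lamp frame's four feet, level with their undersides; axes of the frame (z up). Four round steel posts of 12 mm diameter at x = +-48 mm, y = +-63 mm from here, 60 mm from foot to deck; the feet taper over the last 2.5 mm to 9 mm diameter. The frame stands on them on the table at the start.
- seat_nominal (a point): Point on the top (28 mm above the table) of the fixed grey lamp base (180 mm in x, 290 mm in y), at the middle of a low black lip. The lower frame (germination tier) stands fixed in this lip, square to the base, but up to 7 mm off this point in x and in y: that offset is not measured and must be found by touch or sight. Axes: base x across, y along it towards the switch, z up.
- cups_nominal (a point): 74 mm above seat_nominal: level of the flat rims of the lower frame's four blue cups. They stand at x = +-48, y = +-63 mm from the lower frame's true centre, which is up to 7 mm off this point in x and y. Each is a 30 mm square block with a round hole of 15 mm, 14 mm deep. Posts on the cup floors: lamp_feet 14 mm below this point; posts on the rims: level with it. A petri dish lies between the cups.
- switch_ridge (a point): Top centre of the orange ridge of the slide switch on the lamp base, 160 mm in the base's +y direction from seat_nominal. The ridge is 8 mm thick (x), 22 mm wide (y) and stands 8.5 mm above the base's flat top. It moves along the base's +x, towards the green dot; axes as those of the base.
- light_switch (a joint): Slide switch: 0 = off (near the white dot), 0.010 m = on (near the green dot), 10 mm of travel along the base's +x. A detent resists with up to about 5 N, and half-way it snaps to the nearer end.
- vial_a_mid (a point): Glass vial with black cap, 23 mm in diameter, 60 mm tall, standing on the table; point at mid-height (30 mm). To be left alone.
- vial_b_mid (a point): Glass vial with blue cap, 23 mm in diameter, 60 mm tall, standing on the table; point at mid-height (30 mm). To be left alone.
- bottle_wash_mid (a point): White squeeze wash bottle with blue cap and bent spout, 57 x 86 x 156 mm, the one beside the lamp frame, not the far one at the right; point on its axis 50 mm above the table. To be left alone.

How it is judged:
By the outcome, as a careful person would: the job done as asked, in the order asked, and still so for the second after the job is handed in, with the robot touching nothing.
It also fails if it takes over 61 s, if anything falls off the work surface, if the arm or the gripper's body presses on something with over 40 N, if the wrist force passes 120 N, or if a joint passes its speed limit or range.

## Working session

There is one attempt and no reset: what is moved stays moved. The work goes in short steps, each a Python script; the robot and the scene stay as the last script left them, time stands still between calls to the robot, and variables do not carry over. Pictures are saved under pics/ and viewed, and the job is handed in when it is done.

```bash
mkdir -p pics; cat > h.py <<'E'
from station import r
import numpy as np, cv2
def snap(n,f):
    s=r.snapshot(n); cv2.imwrite('pics/'+f+'.png',cv2.cvtColor(s['frame'],cv2.COLOR_RGB2BGR)); 
    np.savez('pics/'+f+'.npz',**{k:np.array(v) for k,v in s.items()}); return s
def load(f): return dict(np.load('pics/'+f+'.npz'))
def K(s): return np.array([[s['fx'],0,s['cx']],[0,s['fy'],s['cy']],[0,0,1]],float)
def ray(s,uv):
    p=cv2.undistortPoints(np.array([[uv]],float),K(s),np.array(s['dist_coeffs'],float))[0,0]
    R=np.array(s['R']);t=np.array(s['t']); d=R.T@np.array([p[0],p[1],1]); return -R.T@t,d/np.linalg.norm(d)
def onz(s,uv,z):
    o,d=ray(s,uv); return o+d*(z-o[2])/d[2]
def tri(l):
    A=np.zeros((3,3));b=np.zeros(3);os=[]
    for s,uv in l:
        o,d=ray(s,uv);P=np.eye(3)-np.outer(d,d);A+=P;b+=P@o;os.append((o,d))
    x=np.linalg.solve(A,b); return x,[np.linalg.norm(np.cross(x-o,d)) for o,d in os]
def proj(s,X):
    R=np.array(s['R']);t=np.array(s['t'],float)
    return cv2.projectPoints(np.array([X],float),cv2.Rodrigues(R)[0],t,K(s),np.array(s['dist_coeffs'],float))[0][0,0]
E
python3 - <<'E'
from h import *
for n in ['scene','top','wrist']:
    s=snap(n,n+'0'); print(n,-np.array(s['R']).T@np.array(s['t']),s['fx'],s['dist_coeffs'],np.array(s['R'])[2])
print(r.sense())
E
```

```text
scene [-0.02935482  0.91112422  0.55715904] 588.0454519028617 [0.04035995 0.         0.         0.         0.        ] [ 0.51860242 -0.75388039 -0.40338057]
top [0.52343045 0.02103765 0.93372889] 456.0770675298473 [-0.11831807  0.          0.          0.          0.        ] [ 0.03369541 -0.01152719 -0.99936567]
wrist [ 0.22481791 -0.56155491  0.38355539] 407.09431828158154 [-0.02896622  0.          0.          0.          0.        ] [-0.29207824 -0.07041512 -0.95379873]
{'clock': 0.15, 'joints': array([-7.92790282e+01,  5.25414936e+00,  7.05670241e+01, -4.02825301e-04,
        1.04268530e+02, -3.24479863e+00]), 'joint_vel': array([-0.0749961 , -0.10694222, -0.26916278,  0.07356694, -0.03947335,
        0.00575151]), 'joint_torque': array([ 9.84223152e-04, -4.47045207e+01, -4.06907952e+01,  6.98928977e-02,
        2.75184202e-02, -1.08771960e-04]), 'tcp_pos': array([ 0.14484997, -0.58229801,  0.4037467 ]), 'orientation': array([-1.79910419e+02, -4.68745770e-03,  1.39656678e+01]), 'contact_force': array([ 0.26680046, -0.54078364,  0.00973878]), 'torque': array([-0.01835465,  0.0126493 ,  0.00249126]), 'opening': 0.08774130433774296}
```

View pics/scene0.png

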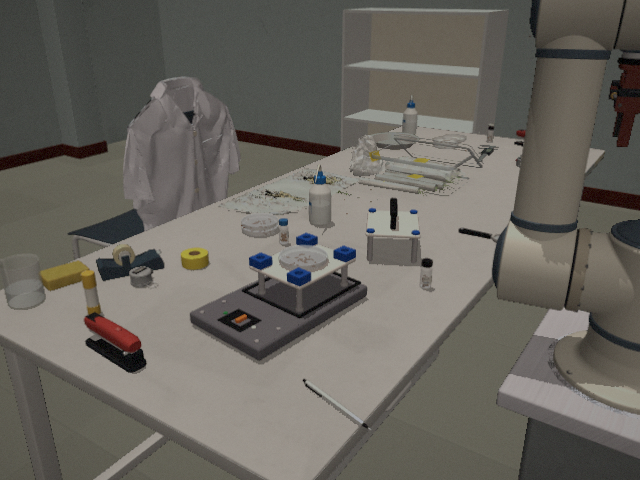

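View pics/top0.png

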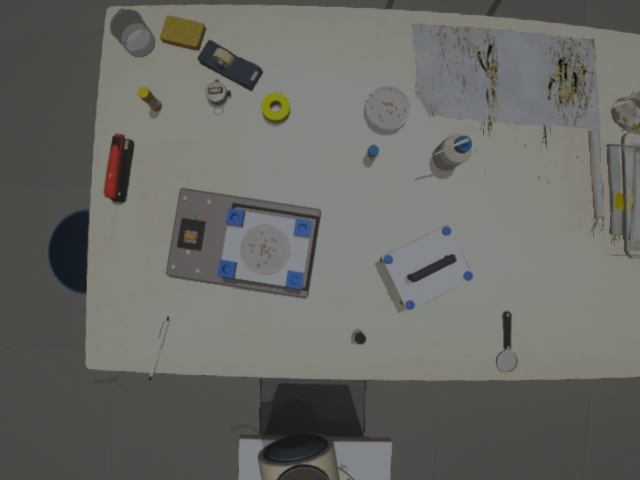

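View pics/wrist0.png

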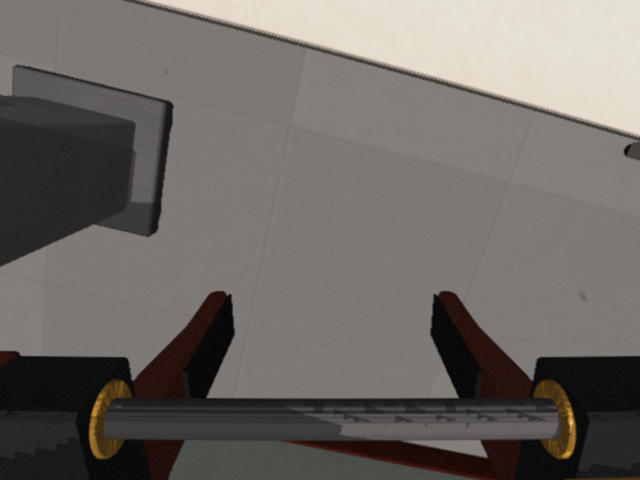

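The scene view shows the lamp frame's handle at (394,213) and the tier's cups around (303,258). In the top view the handle is at about (432,269), the cups are at (235,217), (302,228), (228,269) and (295,280), and the switch is at (190,236). The wrist view shows only floor so far. Next I'll extract the blobs and triangulate.

```bash
cat >> h.py <<'E'
def blobs(s,f,amin=15,box=None):
    hsv=cv2.cvtColor(np.array(s['frame']),cv2.COLOR_RGB2HSV); m=f(hsv).astype(np.uint8)
    n,l,st,c=cv2.connectedComponentsWithStats(m); out=[]
    for i in range(1,n):
        if st[i,4]>=amin and (box is None or (box[0]<c[i][0]<box[2] and box[1]<c[i][1]<box[3])): out.append((c[i].round(2),st[i]))
    return out
blue=lambda h:(h[...,0]>100)&(h[...,0]<125)&(h[...,1]>130)&(h[...,2]>50)
E
python3 - <<'E'
from h import *
t=load('top0');s=load('scene0')
for n,q in(('top',t),('scene',s)):
    print(n)
    for c,st in blobs(q,blue): print(c,st, onz(q,c,.102).round(4))
for n,q in(('top',t),('scene',s)):
    print(n,[(c,st) for c,st in blobs(q,lambda h:(h[...,0]>5)&(h[...,0]<20)&(h[...,1]>130)&(h[...,2]>80)) ])
    m=((q['frame'].max(2)<45)).astype(np.uint8)
    nn,l,st,c=cv2.connectedComponentsWithStats(m)
    for i in range(1,nn):
        if 20<st[i,4]<900:print(' dark',c[i].round(1),st[i])
E
```

```text
top
[460.8  138.03] [456 136  12   6  30] [ 0.7597 -0.2567  0.102 ]
[464.61 146.68] [457 141  14  10  79] [ 0.7434 -0.264   0.102 ]
[373.06 149.97] [369 146   9   9  68] [ 0.7301 -0.0904  0.102 ]
[234.79 217.05] [226 209  18  17 245] [0.5985 0.1609 0.102 ]
[302.43 227.75] [294 220  17  17 228] [0.582  0.0364 0.102 ]
[446.07 230.56] [443 227   7   8  45] [ 0.5841 -0.2293  0.102 ]
[387.85 259.13] [384 256   8   8  46] [ 0.5287 -0.1215  0.102 ]
[226.26 268.94] [218 260  18  18 255] [0.5031 0.1735 0.102 ]
[294.18 279.79] [286 271  17  18 238] [0.4867 0.0489 0.102 ]
[467.75 275.42] [464 272   8   8  48] [ 0.502 -0.272  0.102]
[409.87 304.5 ] [407 301   7   8  46] [ 0.4464 -0.1642  0.102 ]
scene
[411.04 104.74] [408 102   7   6  27] [ 1.0059 -1.3115  0.102 ]
[320.48 178.31] [316 172  10  12  91] [ 0.7673 -0.2887  0.102 ]
[372.   209.89] [369 209   7   3  19] [ 0.5467 -0.1612  0.102 ]
[413.05 211.4 ] [410 210   7   4  20] [ 0.4681 -0.2025  0.102 ]
[282.74 221.7 ] [279 219   8   7  46] [0.6673 0.0039 0.102 ]
[370.04 230.32] [367 229   7   4  25] [ 0.4931 -0.0566  0.102 ]
[415.42 232.33] [412
[... 1427 characters left out ...]
197.9] [581 187  59  23 784]
 dark [393.1 212.4] [390 199   7  30 182]
 dark [520.1 222.5] [511 215  26  14 114]
 dark [625.5 230.7] [611 219  29  27 313]
 dark [573.2 227. ] [568 224   9   7  26]
 dark [474.7 233.1] [459 229  32  10 131]
 dark [571.7 268.7] [564 229  15  79 167]
 dark [495.4 266.5] [493 247   7  41 153]
 dark [115.6 270. ] [ 97 256  37  25 409]
 dark [153.5 263.7] [137 258  27  12 178]
 dark [426.5 262.5] [422 259  10   8  75]
 dark [301.3 299.1] [242 278 119  40 527]
 dark [238.  320.1] [218 309  43  23 363]
 dark [ 92.6 315.8] [ 87 313  13   8  45]
 dark [610.4 335.9] [589 316  51  35 317]
 dark [118.1 355. ] [ 86 338  60  34 891]
 dark [524.3 446.6] [519 418  12  62 139]
```

```bash
python3 - <<'E'
from h import *
t=load('top0')['frame'];s=load('scene0')['frame']
a=cv2.resize(t[180:310,160:480],None,fx=2.5,fy=2.5,interpolation=cv2.INTER_CUBIC)
b=cv2.resize(s[180:360,180:440],None,fx=3,fy=3,interpolation=cv2.INTER_CUBIC)
cv2.imwrite('pics/tc.png',a[...,::-1]);cv2.imwrite('pics/sc.png',b[...,::-1])
E
```

```text
(no output)
```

View pics/tc.png

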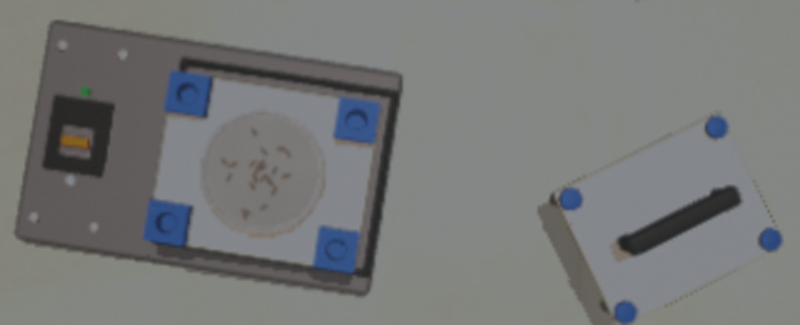

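View pics/sc.png

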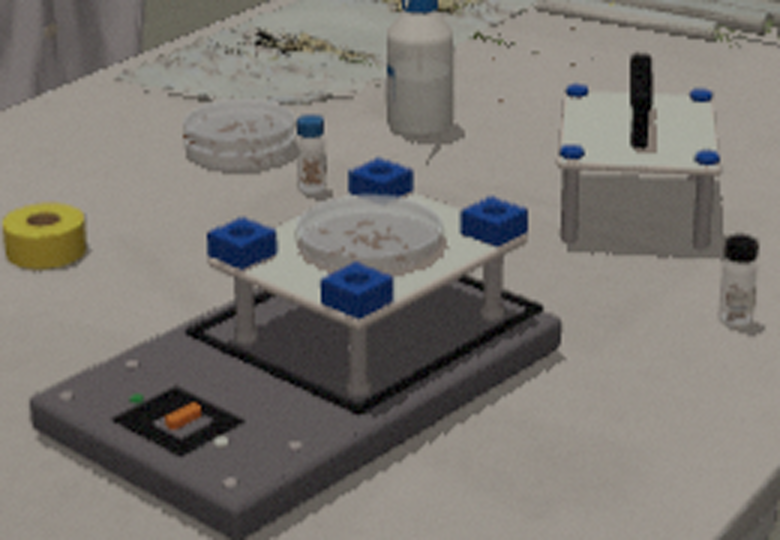

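```bash
python3 - <<'E'
from h import *
t=load('top0');s=load('scene0')
P=[]
for a,b in (((446.07,230.56),(372,209.89)),((467.75,275.42),(413.05,211.4)),((387.85,259.13),(370.04,230.32)),((409.87,304.5),(415.42,232.33))):
    x,e=tri([(t,a),(s,b)]);print('cap',x.round(4),np.round(e,4));P.append(x)
P=np.array(P);print(P.mean(0)); d=(P[2]+P[3]-P[0]-P[1]);print('lamp yaw of y-axis',np.degrees(np.arctan2(d[1],d[0])),np.linalg.norm(d)/2); d=(P[0]-P[1]+P[2]-P[3]);print(np.degrees(np.arctan2(d[1],d[0])),np.linalg.norm(d)/2)
Q=[]
for a,b in (((234.79,217.05),(260.24,260.63)),((302.43,227.75),(306.58,239.34)),((226.26,268.94),(298.5,276.42)),((294.18,279.79),(344.23,253.58))):
    x,e=tri([(t,a),(s,b)]);print('cup',x.round(4),np.round(e,4));Q.append(x)
Q=np.array(Q);print(Q.mean(0)); d=Q[0]+Q[2]-Q[1]-Q[3];print(np.degrees(np.arctan2(d[1],d[0])),np.linalg.norm(d)/2);d=Q[0]-Q[2]+Q[1]-Q[3];print(np.degrees(np.arctan2(d[1],d[0])),np.linalg.norm(d)/2)
print('switch',tri([(t,(189.49,236.28)),(s,(240.59,318.14))]))
print('handle',tri([(t,(432,268.5)),(s,(393.5,213))]))
print('bottle',tri([(t,(463.5,144.5)),(s,(320.5,178.3))]), 'vialb',tri([(t,(373,150)),(s,(282.7,221.7))]),'viala',tri([(t,(359.8,337.8)),(s,(426.5,262.5))]))
E
```

```text
cap [ 0.5873 -0.2386  0.0694] [0.0009 0.0009]
cap [ 0.5024 -0.2826  0.0698] [0.0014 0.0014]
cap [ 0.5297 -0.1265  0.0694] [0.001 0.001]
cap [ 0.4442 -0.171   0.0693] [0.0009 0.0009]
[ 0.51590632 -0.20468782  0.06948001]
lamp yaw of y-axis 117.36005984791133 0.12596297435020684
27.420205579065655 0.09600843729741948
cup [0.5995 0.1625 0.0928] [0.0002 0.0002]
cup [0.583  0.0369 0.094 ] [0.0006 0.0006]
cup [0.5034 0.1755 0.0933] [0.0006 0.0006]
cup [0.4873 0.0498 0.0928] [0.0011 0.0011]
[0.54330061 0.1061699  0.09322336]
82.60919631792343 0.12673818165172543
-7.68379336779363 0.09677065631611553
switch (array([0.56453937, 0.26233446, 0.03251527]), [np.float64(0.00037404311992310775), np.float64(0.0003740431199228833)])
handle (array([ 0.51480546, -0.20703042,  0.08713639]), [np.float64(0.0018588194685152904), np.float64(0.0018588194685153242)])
bottle (array([ 0.74506519, -0.25717281,  0.11416916]), [np.float64(0.0010035600538219128), np.float64(0.001003560053822024)]) vialb (array([ 0.74334034, -0.09650805,  0.05172799]), [np.float64(0.0009954101712759127), np.float64(0.0009954101712758307)]) viala (array([ 0.37605981, -0.07875407,  0.05294249]), [np.float64(0.0006220087543271536), np.float64(0.0006220087543271007)])
```

```bash
python3 - <<'E'
from h import *
r.reach([.5433,.1062,.43],[180,0,82.4]); r.wait(.2); snap('wrist','w1'); print(r.sense()['clock'],r.sense()['tcp_pos'])
E
```

```text
3.2 [0.54339199 0.1058511  0.42996105]
```

View pics/w1.png

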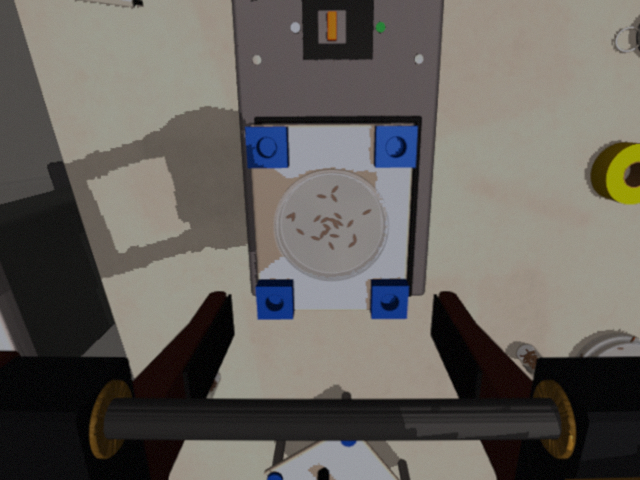

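The wrist view shows the cup holes near (267,147), (396,147), (275,302) and (389,302), and the ridge at (332,25). I'll take a second view from a shifted position for heights.

```bash
python3 - <<'E'
from h import *
r.servo_line([.5433+.055,.1062+.02,.43],speed=.12); r.wait(.2); s=snap('wrist','w2'); print(r.sense()['clock'],r.sense()['tcp_pos'])
for n in ('w1','w2'):
    q=load(n)
    for c,st in blobs(q,blue,300): print(n,c,st)
a=load('w1')['frame'];b=s['frame']
o=np.hstack([cv2.resize(a[110:190,230:430],(400,160),interpolation=0),cv2.resize(a[260:340,240:440],(400,160),interpolation=0)])
cv2.imwrite('pics/o.png',np.vstack([o[...,::-1],cv2.resize(b,(800,600))[:440,:,::-1]]))
E
```

```text
4.0917 [0.59784666 0.12603105 0.43048562]
w1 [395.74 145.85] [ 375  125   44   43 1706]
w1 [266.49 146.85] [ 245  126   43   42 1672]
w1 [388.92 300.95] [ 371  285   39   34 1147]
w1 [274.56 301.53] [ 256  286   38   33 1102]
w2 [326.77 182.09] [ 307  163   40   40 1514]
w2 [200.99 182.86] [ 180  164   42   40 1403]
w2 [327.61 330.11] [ 311  315   35   32 1003]
```

View pics/o.png

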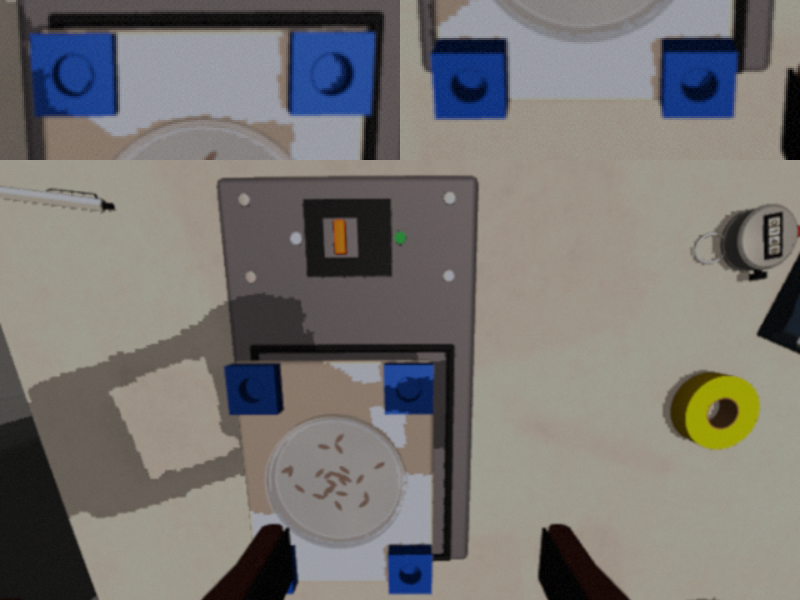

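```bash
python3 - <<'E'
from h import *
a=load('w1');b=load('w2')
def outer(q,idx):
    out={}
    bl=[st for c,st in blobs(q,blue,300)]
    return bl
def rect(P):
    P=np.array(P);c=P.mean(0);dy=P[0]+P[1]-P[2]-P[3];dx=P[1]-P[0]+P[3]-P[2]
    return c.round(4),np.degrees(np.arctan2(dy[1],dy[0])).round(2)-90,np.degrees(np.arctan2(dx[1],dx[0])).round(2),(np.linalg.norm(dx)/2).round(4),(np.linalg.norm(dy)/2).round(4)
o1=[(244.5,125.5),(418.5,124.5),(255.5,318.5),(409.5,318.5)]
h1=[(267,147),(396,146.7),(275,302),(390.3,301.7)]
for z in (.098,.102,.106):
    print(z,'outer',rect([onz(a,p,z) for p in o1]),'holes',rect([onz(a,p,z) for p in h1]))
# triangulate matching outer top corners of both pics
print(tri([(a,(244.5,125.5)),(b,(179.5,163.5))]),tri([(a,(418.5,124.5)),(b,(346.5,162.5))]),tri([(a,(409.5,318.5)),(b,(345.5,346.5))]))
# switch
for n,q in(('w1',a),('w2',b)):
    print([ (c,st) for c,st in blobs(q,lambda h:(h[...,0]>5)&(h[...,0]<20)&(h[...,1]>150)&(h[...,2]>100),60)])
    print('green',[ (c,st[4]) for c,st in blobs(q,lambda h:(h[...,0]>50)&(h[...,0]<75)&(h[...,1]>100)&(h[...,2]>60),20)])
E
```

```text
0.098 outer (array([0.5426, 0.1053, 0.098 ]), np.float64(-7.340000000000003), np.float64(-7.47), np.float64(0.1298), np.float64(0.1584)) holes (array([0.5427, 0.1052, 0.098 ]), np.float64(-7.219999999999999), np.float64(-7.48), np.float64(0.0967), np.float64(0.127))
0.102 outer (array([0.5428, 0.1064, 0.102 ]), np.float64(-7.340000000000003), np.float64(-7.47), np.float64(0.1281), np.float64(0.1564)) holes (array([0.5428, 0.1063, 0.102 ]), np.float64(-7.219999999999999), np.float64(-7.48), np.float64(0.0955), np.float64(0.1254))
0.106 outer (array([0.5429, 0.1074, 0.106 ]), np.float64(-7.340000000000003), np.float64(-7.47), np.float64(0.1265), np.float64(0.1543)) holes (array([0.543 , 0.1073, 0.106 ]), np.float64(-7.219999999999999), np.float64(-7.48), np.float64(0.0942), np.float64(0.1237))
(array([0.48930652, 0.19188838, 0.09873314]), [np.float64(0.000117106625263593), np.float64(0.00011710662526364065)]) (array([0.61483757, 0.17610394, 0.10532657]), [np.float64(0.00014454703980021756), np.float64(0.0001445470398003049)]) (array([0.59553188, 0.02588098, 0.11134194]), [np.float64(0.0005149087126480982), np.float64(0.0005149087126480887)])
[(array([331.56,  25.13]), array([327,  11,  10,  29, 278], dtype=int32)), (array([570.43, 443.35]), array([567, 435,   7,  16,  68], dtype=int32))]
green [(array([380.04,  26.81]), np.int32(74))]
[(array([271.23,  61.25]), array([267,  48,  10,  27, 249], dtype=int32))]
green [(array([319.61,  61.57]), np.int32(69))]
```

The measured rim height of about 0.10–0.11 m agrees with the text. The tier centre is (0.5428, 0.1063) with a yaw of −7.4°. The lamp comes next, from the same relative pose.

```bash
python3 - <<'E'
from h import *
a=load('w1');b=load('w2')
x=tri([(a,(331.56,25.13)),(b,(271.23,61.25))]);print('ridge',x)
print('ridge@.0365',onz(a,(331.56,25.13),.0365),onz(b,(271.23,61.25),.0365)); print('green',onz(a,(380.04,26.81),.028))
# caps at .07 -> tier cups at .102 => TCP .43-.03
r.reach([.5159,-.2047,.40],[180,0,117.4]); r.wait(.2); snap('wrist','w3')
r.servo_line([.5159+.05,-.2047,.40],speed=.12); r.wait(.2); snap('wrist','w4'); print(r.sense()['clock'],r.sense()['tcp_pos'])
for n in ('w3','w4'):
    print(n,[(c,st) for c,st in blobs(load(n),blue,60)])
cv2.imwrite('pics/o2.png',np.vstack([cv2.resize(load(n)['frame'],(400,300))[...,::-1] for n in('w3','w4')]))
E
```

```text
ridge (array([0.5632674 , 0.26182517, 0.03592785]), [np.float64(0.00015436480683275936), np.float64(0.00015436480683282867)])
ridge@.0365 [0.56319961 0.26186026 0.0365    ] [0.56339346 0.26159882 0.0365    ]
green [0.60397584 0.25684969 0.028     ]
6.45 [ 0.56542488 -0.20474446  0.40039188]
w3 [(array([264.78, 146.47]), array([254, 135,  23,  23, 397], dtype=int32)), (array([394.74, 146.77]), array([384, 136,  23,  23, 396], dtype=int32)), (array([629.67, 234.62]), array([619, 223,  21,  24, 410], dtype=int32)), (array([272.07, 302.05]), array([262, 293,  21,  19, 295], dtype=int32)), (array([387.54, 302.35]), array([378, 293,  20,  19, 296], dtype=int32))]
w4 [(array([203.5 , 113.53]), array([193, 102,  22,  24, 419], dtype=int32)), (array([336.39, 113.37]), array([325, 102,  23,  24, 427], dtype=int32)), (array([585.01, 205.91]), array([573, 194,  25,  25, 472], dtype=int32)), (array([218.03, 275.79]), array([208, 266,  21,  20, 315], dtype=int32)), (array([335.78, 275.68]), array([326, 266,  21,  20, 314], dtype=int32))]
```

View pics/w3.png

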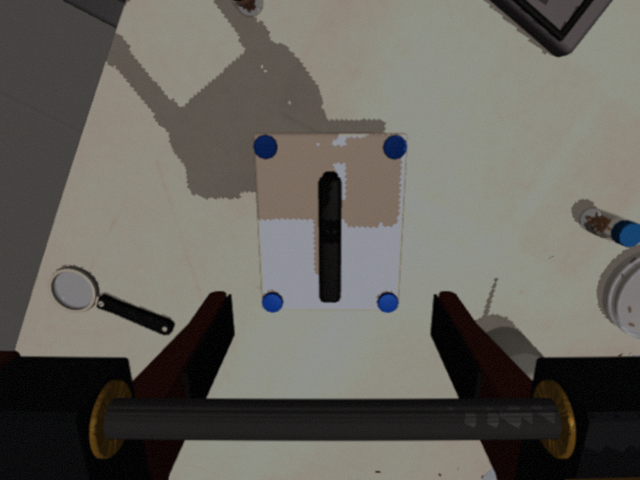

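View pics/w4.png

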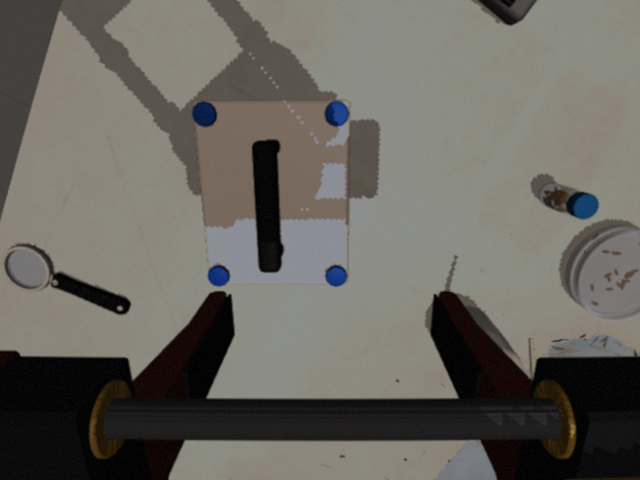

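In w3 the caps are at (265,146), (395,147), (272,302) and (388,302), and the handle bar runs along column 330, rows 171–302. In w4 everything is shifted left.

```bash
python3 - <<'E'
from h import *
a=load('w3');b=load('w4')
A=[(264.78,146.47),(394.74,146.77),(272.07,302.05),(387.54,302.35)];B=[(203.5,113.53),(336.39,113.37),(218.03,275.79),(335.78,275.68)]
T=np.array([tri([(a,p),(b,q)])[0] for p,q in zip(A,B)]);print(T.round(4))
def rect(P):
    P=np.array(P);c=P.mean(0);dy=P[0]+P[1]-P[2]-P[3];dx=P[1]-P[0]+P[3]-P[2]
    return c.round(4),np.degrees(np.arctan2(dy[1],dy[0])).round(2)-90,np.degrees(np.arctan2(dx[1],dx[0])).round(2),(np.linalg.norm(dx)/2).round(4),(np.linalg.norm(dy)/2).round(4)
print(rect(T)); z=.0700
print(rect([onz(a,p,z) for p in A]),rect([onz(b,p,z) for p in B]))
for n,bx in (('w3',(300,160,360,310)),('w4',(240,130,295,280))):
    q=load(n);m=(q['frame'].max(2)<50)[bx[1]:bx[3],bx[0]:bx[2]];ys,xs=np.nonzero(m);print(n,xs.mean()+bx[0],ys.mean()+bx[1],xs.min()+bx[0],xs.max()+bx[0],ys.min()+bx[1],ys.max()+bx[1])
E
```

```text
[[ 0.4429 -0.1702  0.073 ]
 [ 0.5282 -0.1262  0.0713]
 [ 0.5008 -0.2822  0.0718]
 [ 0.5859 -0.2379  0.0722]]
(array([ 0.5145, -0.2041,  0.0721]), np.float64(27.33), np.float64(27.4), np.float64(0.0959), np.float64(0.1259))
(array([ 0.5147, -0.2047,  0.07  ]), np.float64(27.409999999999997), np.float64(27.34), np.float64(0.0966), np.float64(0.1267)) (array([ 0.5143, -0.2047,  0.07  ]), np.float64(27.409999999999997), np.float64(27.39), np.float64(0.0967), np.float64(0.1267))
w3 329.45238095238096 236.3901098901099 319 340 172 301
w4 267.05681084570693 204.00290510006454 252 282 140 271
```

```bash
python3 - <<'E'
from h import *
a=load('w3');b=load('w4')
print(tri([(a,(329.5,236.5)),(b,(267,205.5))]), tri([(a,(329.5,172)),(b,(265.5,141))]), tri([(a,(329.5,301.5)),(b,(269.5,271.5))]))
C=[.5145,-.2044]
r.reach([*C,.33],[180,0,117.4]); r.servo_line([*C,.269],speed=.08)
f=r.sense()['contact_force']; r.grab(40); r.wait(.2); s=r.sense(); print(f,s['contact_force'],s['opening'],s['clock'],s['tcp_pos'])
r.servo_line([*C,.289],speed=.06); r.wait(.2); s=r.sense(); print(s['contact_force'],s['torque'],s['opening'],s['clock'])
snap('wrist','w5');snap('scene','s5')
E
```

```text
(array([ 0.51340618, -0.20284366,  0.10062139]), [np.float64(0.0005215892842996477), np.float64(0.0005215892842996113)]) (array([ 0.49292841, -0.16402457,  0.09039634]), [np.float64(0.0011660678473836919), np.float64(0.0011660678473836914)]) (array([ 0.53545196, -0.2448181 ,  0.10695708]), [np.float64(1.2716999642458347e-05), np.float64(1.271699964243513e-05)])
[ 0.49077472 -0.57284361 -0.68270971] [ 0.92327784 -0.3481879  -0.75376996] 0.015643904542412754 9.1 [ 0.514497   -0.20438276  0.2689688 ]
[-0.85175943 -0.11133303 -4.32582835] [-0.06475444 -0.07969506  0.03619167] 0.015598941795657389 9.7833
```

View pics/s5.png

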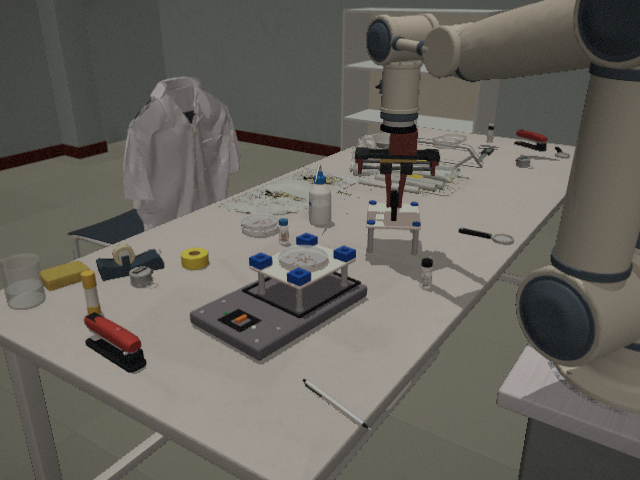

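View pics/w5.png

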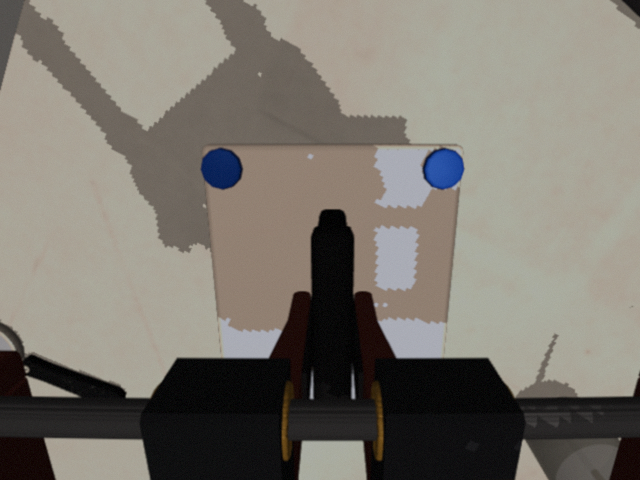

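Lifted: about 4.3 N of load, the jaws at 15.6 mm, and the frame hangs level. The wrist view shows the front caps at (221,168) and (444,168). Next I'll check the in-hand pose.

```bash
python3 - <<'E'
from h import *
q=load('w5');bl=blobs(q,blue,300,(180,130,480,200));print(bl)
p=sorted([c for c,_ in bl],key=lambda c:c[0]); 
for z in(.0895,.0915):
    P=np.array([onz(q,c,z) for c in p]); d=P[1]-P[0]; yaw=np.arctan2(d[1],d[0]); print(P.round(4),np.degrees(yaw),np.linalg.norm(d))
    yv=np.array([-np.sin(yaw),np.cos(yaw)]); print('centre',P[:,:2].mean(0)-yv*.063)
print(r.sense()['tcp_pos'])
C=[.5145,-.2044]
r.servo_line([*C,.42],speed=.2)
s=np.array([.5428,.1063])
r.reach([*s,.42],[180,0,82.6]); r.wait(.3); print(r.sense()['tcp_pos'],r.sense()['orientation'],r.sense()['contact_force'],r.sense()['torque'],r.sense()['clock'])
snap('scene','s6');snap('wrist','w6');snap('top','t6')
E
```

```text
[(array([220.66, 168.22]), array([ 201,  149,   40,   40, 1206], dtype=int32)), (array([443.22, 168.37]), array([ 424,  149,   40,   40, 1239], dtype=int32))]
[[ 0.442  -0.1709  0.0895]
 [ 0.5282 -0.1262  0.0895]] 27.378871162362643 0.0970823296025105
centre [ 0.51411432 -0.20448508]
[[ 0.4424 -0.1704  0.0915]
 [ 0.5277 -0.1263  0.0915]] 27.378871162362643 0.09599744807229532
centre [ 0.51400838 -0.20427775]
[ 0.51444044 -0.20434857  0.28858852]
[0.54294835 0.10552162 0.420013  ] [1.79997086e+02 2.69671405e-03 8.25334600e+01] [-0.28397801 -0.16435112 -3.58352624] [-0.07993962 -0.07436683 -0.02112467] 12.1833
```

View pics/s6.png

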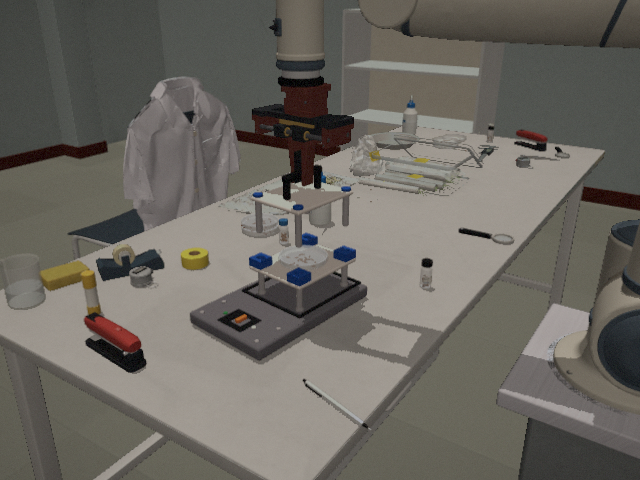

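View pics/w6.png

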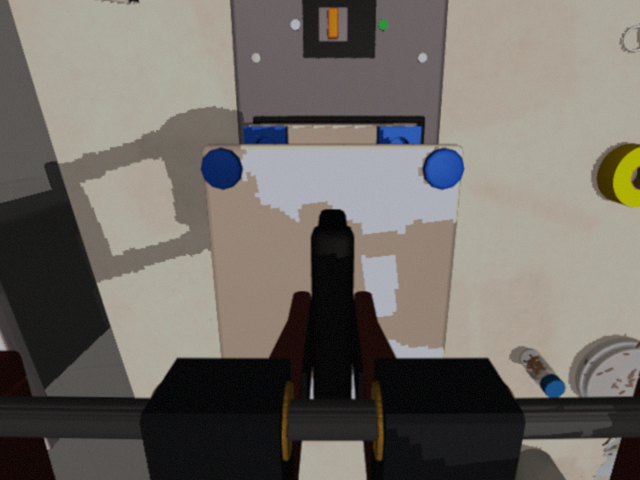

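The frame hangs level above the tier, and the caps sit at the same pixels as before, so it hasn't slipped. I'll lower to just above the rims, then descend in guarded steps.

```bash
cat >> h.py <<'E'
def goto(xy,z,yaw,speed=.05):
    "line with one correction of the steady xy error"
    r.servo_line([*xy,z],[180,0,yaw],speed=speed); r.wait(.15)
    return r.sense()
E
python3 - <<'E'
from h import *
s=np.array([.5428,.1063])
q=goto(s,.380,82.6,.06); e=s-q['tcp_pos'][:2]; print(q['tcp_pos'],e)
cmd=s+e
q=goto(cmd,.376,82.6,.03); print(q['tcp_pos'],q['contact_force'],q['torque'],cmd)
snap('scene','s7');snap('top','t7');f0=q['contact_force']
for z in (.373,.371,.369,.367):
    r.servo_line([*cmd,z],speed=.03); r.wait(.1); q=r.sense(); d=q['contact_force']-f0
    print(z,q['tcp_pos'].round(4),d.round(2),q['torque'].round(3),round(q['clock'],2))
    if d[2]>6: break
E
```

```text
[0.54284989 0.10629926 0.3807158 ] [-4.98913222e-05  7.35635866e-07]
[0.54274674 0.10630091 0.37601567] [-0.14880574  0.53535773 -3.74824332] [-0.01876116 -0.10363686  0.02296045] [0.54275011 0.10630074]
0.373 [0.5428 0.1063 0.3729] [-0.49 -0.75 -0.25] [-0.03 -0.05  0.04] 14.18
0.371 [0.5427 0.1063 0.371 ] [ 0.45 -0.93 -0.8 ] [-0.034 -0.033  0.013] 14.53
0.369 [0.5427 0.1063 0.369 ] [ 0.34 -0.63 -0.26] [-0.043 -0.025 -0.017] 14.88
0.367 [0.5428 0.1063 0.367 ] [-0.69 -0.52 -0.06] [ 0.032 -0.125 -0.004] 15.23
```

```bash
python3 - <<'E'
from h import *
cmd=np.array([.54275,.1063]);f0=np.array([-.15,.53,-3.75])
for z in (.365,.363,.361,.359,.3575,.3565,.3555,.355,.3545,.354):
    r.servo_line([*cmd,z],speed=.03); r.wait(.1); q=r.sense(); d=q['contact_force']-f0
    print(z,q['tcp_pos'].round(4),d.round(2),q['torque'].round(3),round(q['clock'],2))
    if d[2]>5: break
snap('scene','s8')
E
python3 - <<'E'
import cv2
a=cv2.imread('pics/s8.png');cv2.imwrite('pics/s8c.png',cv2.resize(a[150:330,200:400],None,fx=3,fy=3))
E
```

```text
0.365 [0.5427 0.1063 0.365 ] [ 0.54 -0.58  0.35] [-0.058 -0.092 -0.001] 15.58
0.363 [0.5427 0.1063 0.363 ] [ 0.57 -1.68  0.25] [-0.051 -0.089  0.006] 15.93
0.361 [0.5427 0.1063 0.361 ] [-0.51 -0.94  0.39] [-0.048 -0.061  0.012] 16.28
0.359 [0.5427 0.1063 0.359 ] [ 0.78 -0.31  0.21] [-0.011 -0.012  0.008] 16.63
0.3575 [0.5427 0.1063 0.3575] [ 0.47 -0.04 -1.34] [-0.05  -0.091 -0.036] 16.98
0.3565 [0.5428 0.1063 0.357 ] [ 0.71 -0.56  2.73] [-0.034 -0.165 -0.013] 17.33
0.3555 [0.5427 0.1063 0.3569] [-1.02 -0.64  9.6 ] [-0.06   0.252 -0.021] 17.68
```

View pics/s8c.png

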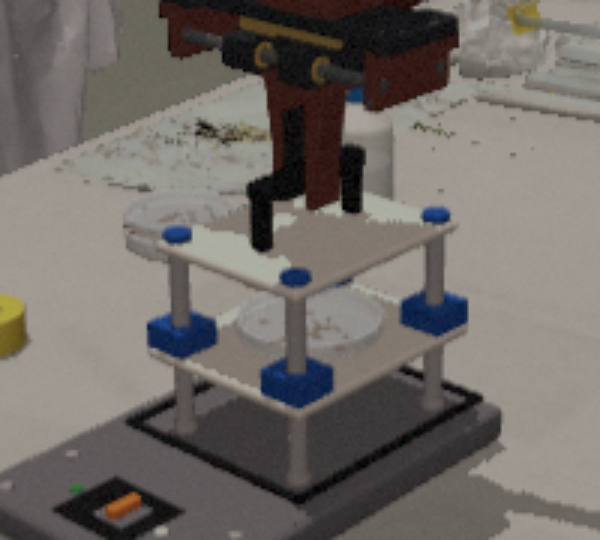

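Contact came at TCP z 0.357, with the feet 14 mm below the rims and the posts down in the cups in the picture. Releasing, retreating and checking.

```bash
python3 - <<'E'
from h import *
cmd=np.array([.54275,.1063])
r.servo_line([*cmd,.357],speed=.03); r.let_go(); r.wait(.2); print(r.sense()['opening'],r.sense()['contact_force'])
r.servo_line([*cmd,.46],speed=.15); r.wait(.1)
snap('scene','s9');q=snap('wrist','w9');snap('top','t9');print(r.sense()['clock'])
print([(c) for c,st in blobs(q,blue,100)])
t=load('t9');s=load('s9')
for n,k in(('t',t),('s',s)): print(n,[(c,st) for c,st in blobs(k,blue,15,(200,180,400,300))])
a=np.hstack([cv2.resize(s['frame'][150:330,200:400],(500,450)),cv2.resize(q['frame'][0:340,160:480],(300,450))]);cv2.imwrite('pics/o9.png',a[...,::-1])
E
```

```text
0.08780734903858785 [-0.0035047   0.62955899  0.72750105]
20.45
[array([393.53, 129.47]), array([273.31, 129.5 ]), array([261.37, 150.01]), array([404.66, 150.06]), array([269.82, 319.04]), array([395.74, 319.35])]
t [(array([301.63, 225.2 ]), array([298, 221,   9,   9,  60], dtype=int32)), (array([308.78, 228.84]), array([307, 222,   4,  15,  32], dtype=int32)), (array([300.53, 281.  ]), array([298, 273,   5,  16,  34], dtype=int32)), (array([292.7 , 281.06]), array([289, 277,   9,   9,  63], dtype=int32))]
s [(array([344.76, 221.5 ]), array([341, 220,   9,   4,  34], dtype=int32)), (array([258.71, 227.92]), array([255, 226,   9,   5,  38], dtype=int32)), (array([298., 242.]), array([294, 240,   9,   5,  41], dtype=int32)), (array([344.4 , 254.35]), array([334, 248,  22,  14, 214], dtype=int32)), (array([260.23, 261.55]), array([249, 254,  23,  16, 224], dtype=int32)), (array([298.5 , 277.39]), array([287, 270,  24,  16, 261], dtype=int32))]
```

View pics/o9.png

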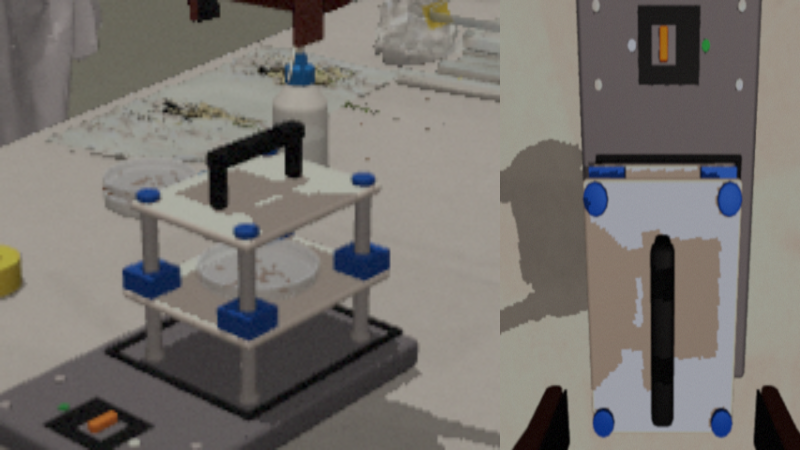

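The frame is seated with all four posts in the cups. Next is the switch.

```bash
python3 - <<'E'
from h import *
q=load('w9')
A=[(261.37,150.01),(404.66,150.06),(269.82,319.04),(395.74,319.35)]
for z in(.156,.159,.162):
    P=np.array([onz(q,c,z) for c in A]); print(z,P.mean(0).round(4),[round(np.linalg.norm(P[i]-P[j]),4) for i,j in((0,1),(2,3),(0,2),(1,3))])
x=np.array([np.cos(np.radians(-7.4)),np.sin(np.radians(-7.4))]); R=np.array([.5633,.2617])
r.reach([*R,.30],[180,0,82.6]); r.servo_line([*R,.225],speed=.12); r.servo_line([*R,.2135],speed=.05); r.wait(.1)
p=r.sense();print(p['tcp_pos'],p['contact_force'],p['clock'])
if p['contact_force'][2]<6:
    r.grab(20); r.wait(.1); p=r.sense();print(p['opening'],p['contact_force']); snap('scene','s10');snap('wrist','w10')
E
python3 - <<'E'
import cv2,numpy as np
a=cv2.imread('pics/s10.png');b=cv2.imread('pics/w10.png');cv2.imwrite('pics/o10.png',np.hstack([cv2.resize(a[230:350,180:320],(400,343)),cv2.resize(b,(400,300),)[:,:,:] if 0 else cv2.resize(b,(400,343))]))
E
```

```text
0.156 [0.5419 0.1052 0.156 ] [np.float64(0.0972), np.float64(0.0973), np.float64(0.1276), np.float64(0.1277)]
0.159 [0.542  0.1061 0.159 ] [np.float64(0.0962), np.float64(0.0962), np.float64(0.1262), np.float64(0.1263)]
0.162 [0.5421 0.107  0.162 ] [np.float64(0.0952), np.float64(0.0952), np.float64(0.1248), np.float64(0.125)]
[0.56331958 0.26173397 0.2135774 ] [-0.14454371  0.50388095 -0.46775699] 22.6083
0.00794585620049146 [ 4.25701291 -0.09599444 -2.51690515]
```

View pics/o10.png

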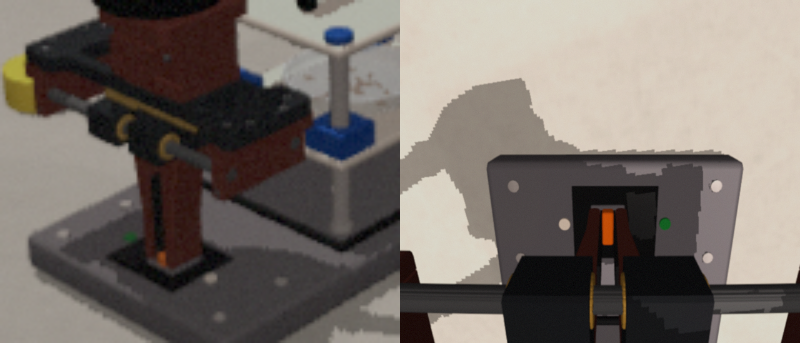

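The jaws hold the ridge with 7.9 mm of opening, and the caps measure about 0.159 m with equal spacings, so the frame is level. Sliding along base +x.

```bash
python3 - <<'E'
from h import *
x=np.array([np.cos(np.radians(-7.4)),np.sin(np.radians(-7.4))]); R=np.array([.5633,.2617])
for d in (.004,.008,.0105,.0115):
    r.servo_line([*(R+x*d),.2135],speed=.03); r.wait(.1); p=r.sense(); print(d,((p['tcp_pos'][:2]-R)@x).round(4),p['contact_force'].round(2),p['opening'])
    if d>.01 and p['contact_force'][:2]@x<-12: break
r.let_go(); r.wait(.2)
r.servo_line([*(R+x*.01),.36],speed=.15); r.wait(.1); q=snap('wrist','w11')
q=load('w11')
bb=[(c,st) for c,st in blobs(q,lambda h:(h[...,0]>5)&(h[...,0]<20)&(h[...,1]>150)&(h[...,2]>100),60)];print(bb)
for c,_ in bb: w=onz(q,c,.0365); print(w,(w[:2]-R)@x)
r.reach([.50,.33,.42],[180,0,82.6]); r.wait(.2)
snap('scene','s11');snap('top','t11');print(r.sense()['clock'],r.sense()['contact_force'])
E
```

```text
0.004 0.0037 [-2.24 -0.38  1.92] 0.007700981247624784
0.008 0.0086 [ 2.89  1.   -1.82] 0.007517145126382945
0.0105 0.0106 [ 2.11 -0.52 -1.01] 0.007695177548819618
0.0115 0.011 [-4.18  0.18  2.58] 0.007552908187098761
[(array([334., 230.]), array([329, 217,  11,  27, 293], dtype=int32)), (array([ 92.69, 436.17]), array([ 90, 417,   9,  40, 167], dtype=int32)), (array([570.82, 442.2 ]), array([564, 428,  11,  29, 132], dtype=int32))]
[0.57332716 0.26117129 0.0365    ] 0.010011740627368643
[0.32499742 0.09266156 0.0365    ] -0.21454638816322097
[0.76670397 0.02937848 0.0365    ] 0.2316318371652143
29.075 [-0.08006931  0.33924729  0.27011314]
```

View pics/w11.png

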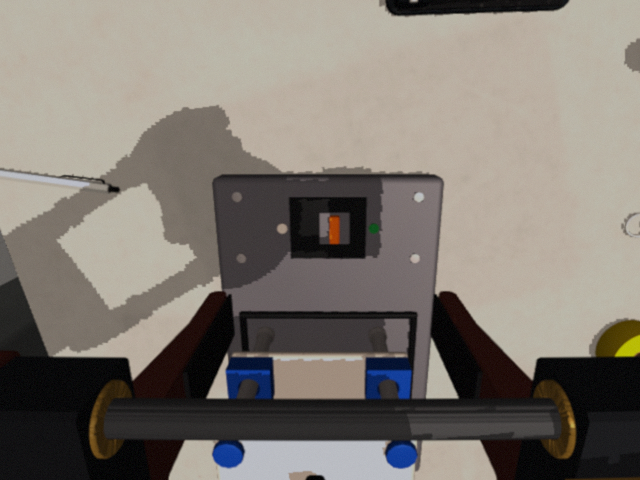

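View pics/s11.png

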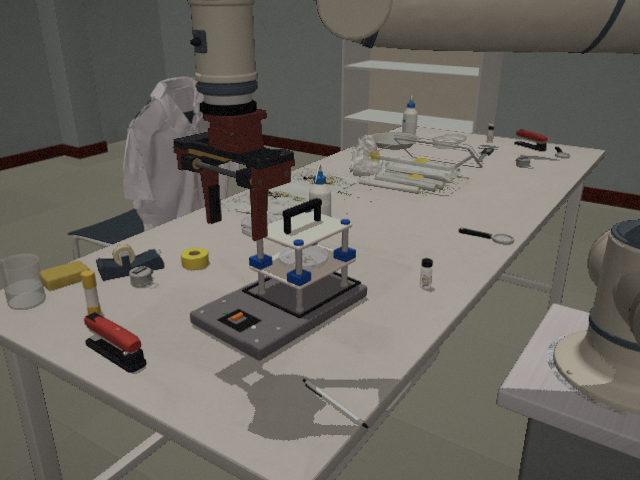

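View pics/t11.png

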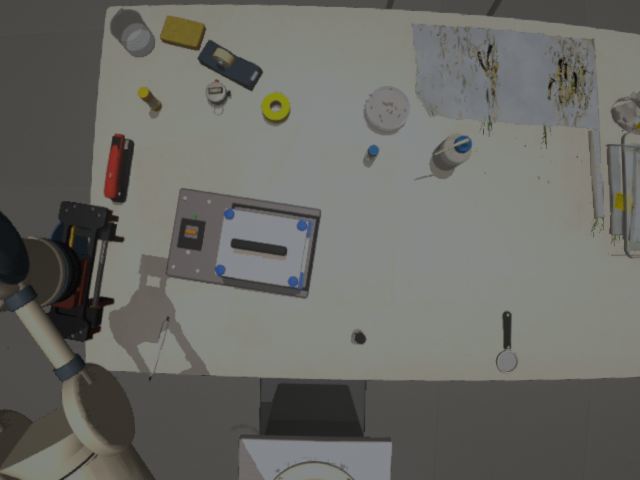

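The ridge has moved 10.0 mm and now sits against the green-dot side, at (334,230) in the wrist view. The lamp sits level, with its caps in the top view at (229,214), (302,226), (220,270) and (292,281). The vials are still at (373,150) and (360,338) and the bottle at (463,145), and the arm is clear.

```bash
python3 - <<'E'
from h import *
r.hand_in()
E
```

```text
the job is handed in; nothing more can be done
```

The lamp frame is stacked on the germination tier and the orange switch is at the green dot. I handed the job in at about 29 s of the 61 s allowed.

- **Stacking:** I found the lamp and the cups in the fixed and wrist cameras, gripped the handle, and lowered the posts into the cups. The frame met no resistance until the feet were 14 mm below the rims, which is the cup-floor depth.
- **Level:** After release, the frame's four blue caps measured about 0.159 m high. Their spacings were 96 by 126 mm and equal on opposite sides, so the frame is fully down and level.
- **Switch:** I gripped the ridge and slid it along the base. The wrist camera then showed it had moved 10.0 mm, its full travel, and it stayed there after I let go.
- **Left alone:** Both vials and the wash bottle are at the same pixels as at the start. The arm was clear of everything at hand-in.

**Measurements that disagreed:** single cup corners measured between 99 and 111 mm high, and the handle ends between 90 and 107 mm. Those two-view heights were noisy, so I used the stated heights of 102 and 104 mm, which agreed with the other measurements. The lamp's centre differed by about 1.5 mm between the fixed and wrist cameras, and I used the wrist value. No check failed.

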